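Roll the source tube onto the detector line and start the count

TASK

Use your fingertips to push the top of the steel tube lying on the white board sideways, so that it rolls across until it rests centred over the black line, lengthwise along it, in front of the detector. Leave it lying free, and only then press the round key on the counter's console fully down and release it. The tube is only pushed along, never picked up, and everything else stays where it stands.

Things in the scene. Friction and masses are not known exactly. Their poses are not given: they have to be found in the camera images.
- board: Fixed white plastic board, 6 mm thick (top at z = 6 mm), reaching x = -120 to 210, y = -150 to 150 mm. Origin on its underside below the place for the tube's middle; x runs along the black line (5 mm wide, flush, y = 0, x = -110 to 100 mm) towards the detector, y across it, z up. The detector is a steel cylinder in a cradle (100 mm wide) at x = 134 to 205 mm, up to z = 57 mm.
- tube: Closed plain polished steel cylinder, 32 mm in diameter, 100 mm long, about 0.35 kg, lying loose on the board 65 to 95 mm to either side of the line, within 4 degrees of parallel. Origin at its centre on its axis (22 mm above the counter); x along the axis; y, z turn as it rolls. Slippery (friction 0.3). Under a tip on its top it rolls half as far as the tip; pushed from behind it runs on some mm.
- key_top (a point): Centre of the top face of the round black push key, 28 mm in diameter, facing up, in a grey collar of 44 mm diameter on the fixed white console (110 x 110 mm, 40 mm high). The key's top stands 62 mm above the counter, 10 mm above its collar. Site's z is up.
- key (a joint): Travel of the push key: 0 up, 0.006 m fully down. It springs back; fully down takes about 4 N.
- pig: Small round grey shielded pot with a lid, 40 mm in diameter and 65 mm high, 0.45 kg, standing on the board about 65 to 95 mm from the line on the side away from the tube; must stay put. Origin at the centre of its underside.
- pot: Round dark steel pot, 64 mm in diameter, 90 mm high with its knob, standing on the counter; must stay put. Origin under its centre.
- vial: Capped glass vial, 30 mm in diameter, 55 mm high, standing on the counter; must stay put. Origin under its centre.
- swab_cup: White plastic cup, 60 mm across, 70 mm high, standing on the counter; must stay put. Origin under its centre.
- tongs: Steel tongs, 180 mm long, 10 mm thick, lying on the counter near the robot; must stay put. Origin near the middle, x along them.
- carton: Cardboard carton 80 x 140 x 60 mm on the counter near the robot; must stay put. Origin under its centre.
- carrier: Heavy fixed grey steel carrier box, 104 x 114 mm, 76 mm high with its bail handle, on the opposite side of the board from the console. Origin under its centre.

How it is judged:
By the outcome, as a careful person would: the job done as asked, in the order asked, and still so for the second after the job is handed in, with the robot touching nothing.
It also fails if it takes over 51 s, if anything falls off the work surface, if the arm or the gripper's body presses on something with over 40 N, if the wrist force passes 120 N, or if a joint passes its speed limit or range.

ROBOT

A 6-joint arm with a two-finger parallel gripper is mounted at the origin on the work surface. World frame = base frame: x ahead of the robot, y to its left, z up, the work surface at z = 0. Lengths are in mm, angles in rad, forces in N, time in s.
With the tool pointing down it reaches from about 300 to 775 mm from the base axis. Payload 14.6 kg.
Tool frame: the origin (TCP) lies between the finger pads; the fingertips stand 8 mm ahead of it and the grasp point (between the pads) lies 11 mm behind it; z points along the fingers, y is the direction in which the jaws open and shut (so a half turn about z gives the same grasp; the last joint's range is limited). The gripper opens to 94 mm and grips with 3 to 60 N. Pads are 16 mm wide; open, the fingers measure 119 mm over their backs; the gripper's body (75 mm by 177 mm) begins 78 mm behind the grasp point.
Start: joints at [-1.225, 0.3, 1.521, -0, 1.321, -0.067], TCP at [220.639, -503.793, 213.446] pointing down, gripper open.
Joint ranges: [-3.03, 3.03], [-0.79, 2.21], [0.23, 2.52], [-1.04, 4.18], [0, 3.07], [-2.55, 2.55]. Speed limits (rad/s): [2.22, 2.22, 2.57, 3.14, 3.14, 3.14].

INTERFACE

Orientations are given as [roll, pitch, yaw] about the fixed x, y, z axes, in that order (R = Rz(yaw) Ry(pitch) Rx(roll)).
In Python, from cell import manip gives the robot as it stands. The module is installed in compiled form; this text tells all that it offers.
- The arm moves only by the tool send_rows, never from a script. Its argument "series" is a list that holds one entry, the list of rows, each a list of 5 numbers: the opening, from 0 (shut) to 1 (fully open), then the shift along the tool's x, y, z in mm, then the turn about the tool's z in degrees. In form: [[[gripper, dx, dy, dz, roll], ...]]. A call has 1 to 10 rows; each row is the pose to reach, as a shift and turn from the pose commanded when the call began, along the tool's axes at that moment; what a row does not reach only later rows make up. A row lasts 1/10 s, in which the tool goes at most 50 mm and 8.59 degrees, less where a joint would pass 70% of its speed; a pose out of reach is approached as far as the arm can. A call with a gripper value outside its range is refused whole. The fingers move at their own pace and stop on an object; "newtons" is the grip in N (left out, the last holds). Time passes only in rows, so rows that repeat a pose let the fingers close. It gives the time, the measured TCP pose, the force and the opening at its end, in the units of the state.
- manip.read_state(): the state, without advancing time (a new reading comes with each control period).
- manip.camera(name): name is "scene" or "top"; returns a dict with "img" (420x560x3 uint8, red, green, blue), "vfov" (degrees; the focal length in pixels is half the picture's height over the tangent of half this angle, whatever the lens; pixels are square), "cx", "cy" (the principal point, pixels), "dist" ([k1, k2, p1, p2, k3] as OpenCV has them; the pictures are not rectified), "pose" (4x4, takes a point from camera to world coordinates). Camera axes: x right, y down, z forward; pixel columns grow to the right and rows downward; lengths in mm; the calibration is good to about 2 mm. A picture is of the moment at which its call begins. There is no depth.
- manip.sign_off(): hands the job in, once; it reports no verdict.
Trained networks look in a picture, given as the dict that the camera call returned (one of the last four; its "shot" number tells which), for a name from the list of things; names that differ only in an ending like _2 or _b are one class to them, and where a whole thing is asked for, a point or a joint stands for the part that bears it (a point fixed in the world has none). Each returns a list of dicts, best first, with "conf" (0 to 1); they miss things now and then, are a little off and sometimes report something else, mostly with a low value. They report only what shows in the picture. A call takes as long as a camera call.
- manip.find_in(target, picture): "rect" ([left, top, width, height] in pixels, round what is visible of it).
- manip.silhouettes(target, picture): "pixels" (420x560 bool, what is visible of it) and "rect" ([left, top, width, height] in pixels, round what is visible of it).
The state is a dict: "clock": time; "joints": joint angles; "qd": joint speeds; "effort": joint torques, N m; "eef_pos": TCP position; "eef_rot": TCP orientation; "wrist_force": force on the tool from outside, world axes, zero at the start; "moment": the same for the moment, N m; "finger_gap": finger opening in mm.
Only numpy, scipy, OpenCV 4.12 (cv2) and the standard library are available. Lean on these libraries where they do the work, as an engineer would, in place of code of your own. Each camera call takes 0.05 s, during which the arm holds its last target. There are 200 camera calls.

## Working session

There is one attempt and no reset: what is moved stays moved. The work goes in short steps, Python scripts to look and compute and a tool call to move; the robot and the scene stay as the last step left them, time stands still between calls to the robot, and variables do not carry over. Pictures are saved under pics/ and viewed, about 8 in all and at most 12, crops included, and the job is handed in when it is done.

Besides the shell and the picture viewer there is one more tool, called after "Emit:" as name(argument=value, ...) on one line, values as JSON. send_rows: Moves the arm, as the interface text tells. Its arguments: {"type":"object","properties":{"series":{"type":"array"},"newtons":{"type":"number"}},"required":["series"]}

```bash
mkdir -p pics; cat > h.py <<'E'
import numpy as np, cv2
from cell import manip
def K(c):
    f=c['img'].shape[0]/2/np.tan(np.radians(c['vfov'])/2)
    return np.array([[f,0,c['cx']],[0,f,c['cy']],[0,0,1.]])
def toplane(c,uv,z):
    uv=np.array(uv,float).reshape(-1,1,2)
    n=cv2.undistortPoints(uv,K(c),np.array(c['dist'],float)).reshape(-1,2)
    P=np.array(c['pose']);d=np.c_[n,np.ones(len(n))]@P[:3,:3].T;o=P[:3,3]
    return o+d*((z-o[2])/d[:,2])[:,None]
def proj(c,X):
    P=np.linalg.inv(np.array(c['pose']))
    return cv2.projectPoints(np.array(X,float).reshape(-1,1,3),cv2.Rodrigues(P[:3,:3])[0],P[:3,3],K(c),np.array(c['dist'],float))[0].reshape(-1,2)
def save(c,n,s=1): cv2.imwrite('pics/'+n,cv2.resize(c['img'][:,:,::-1],None,fx=s,fy=s))
E
python3 - <<'E'
from h import *
import pickle
np.set_printoptions(precision=1,suppress=True)
D={}
for n in('scene','top'):
    c=manip.camera(n);D[n]=c;save(c,n+'0.png',1.4)
    print(n,np.array(c['pose']).round(2).tolist(),c['vfov'])
    for t in ['board','tube','key_top','pig','pot','vial','swab_cup','tongs','carton','carrier']:
        r=manip.find_in(t,c)
        if r: print(t,[(np.round(q['rect']).tolist(),round(q['conf'],2)) for q in r[:2]])
pickle.dump(D,open('d0.pkl','wb'))
s=manip.read_state();print(s)
E
```

```text
scene [[0.67, 0.55, -0.5, 1076.28], [0.74, -0.51, 0.44, -511.54], [-0.01, -0.67, -0.74, 900.28], [0.0, 0.0, 0.0, 1.0]] 49.60270835808583
board [([220.0, 176.0, 171.0, 135.0], 0.85)]
tube [([264.0, 223.0, 39.0, 33.0], 0.58)]
key_top [([160.0, 264.0, 15.0, 9.0], 0.51)]
pig [([293.0, 183.0, 18.0, 22.0], 0.56)]
pot [([411.0, 165.0, 29.0, 34.0], 0.68)]
vial [([161.0, 340.0, 18.0, 22.0], 0.68)]
swab_cup [([204.0, 345.0, 31.0, 37.0], 0.78), ([158.0, 338.0, 19.0, 24.0], 0.28)]
tongs [([275.0, 121.0, 33.0, 38.0], 0.5)]
carton [([123.0, 194.0, 60.0, 55.0], 0.67)]
carrier [([320.0, 124.0, 49.0, 45.0], 0.68)]
top [[-0.02, -0.99, 0.11, 363.17], [-1.0, 0.02, 0.0, -8.35], [-0.01, -0.11, -0.99, 1503.21], [0.0, 0.0, 0.0, 1.0]] 46.71452087085711
board [([205.0, 133.0, 116.0, 125.0], 0.68), ([276.0, 180.0, 15.0, 36.0], 0.51)]
tube [([276.0, 182.0, 20.0, 34.0], 0.85)]
key_top [([327.0, 266.0, 53.0, 39.0], 0.71), ([370.0, 223.0, 7.0, 12.0], 0.54)]
pot [([134.0, 148.0, 31.0, 30.0], 0.77)]
vial [([397.0, 174.0, 12.0, 14.0], 0.53)]
swab_cup [([377.0, 134.0, 23.0, 29.0], 0.74)]
tongs [([180.0, 265.0, 21.0, 56.0], 0.81)]
carton [([331.0, 269.0, 51.0, 36.0], 0.84), ([140.0, 226.0, 46.0, 34.0], 0.68)]
carrier [([142.0, 224.0, 43.0, 38.0], 0.8)]
{'clock': 1.1, 'joints': array([-1.2,  0.3,  1.5, -0. ,  1.3, -0.1]), 'qd': array([ 0., -0.,  0.,  0., -0.,  0.]), 'effort': array([  0. , -53.2, -35.3,   0.1,   0. ,  -0. ]), 'eef_pos': array([ 220.6, -503.8,  213.4]), 'eef_rot': array([-3.1,  0. ,  0.4]), 'wrist_force': array([-0. ,  0.3,  0.6]), 'moment': array([-0., -0.,  0.]), 'finger_gap': 94.18436802334428}
```

View pics/scene0.png

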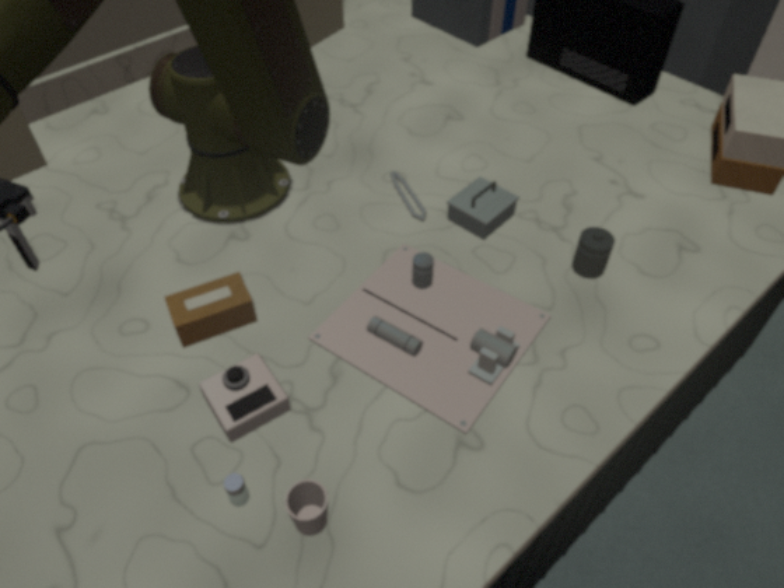

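```bash
python3 - <<'E'
import pickle,cv2
D=pickle.load(open('d0.pkl','rb'));i=D['top']['img'][120:320,130:420,::-1]
cv2.imwrite('pics/top0c.png',cv2.resize(i,None,fx=2.75,fy=2.75,interpolation=cv2.INTER_CUBIC))
E
```

```text
(no output)
```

View pics/top0c.png

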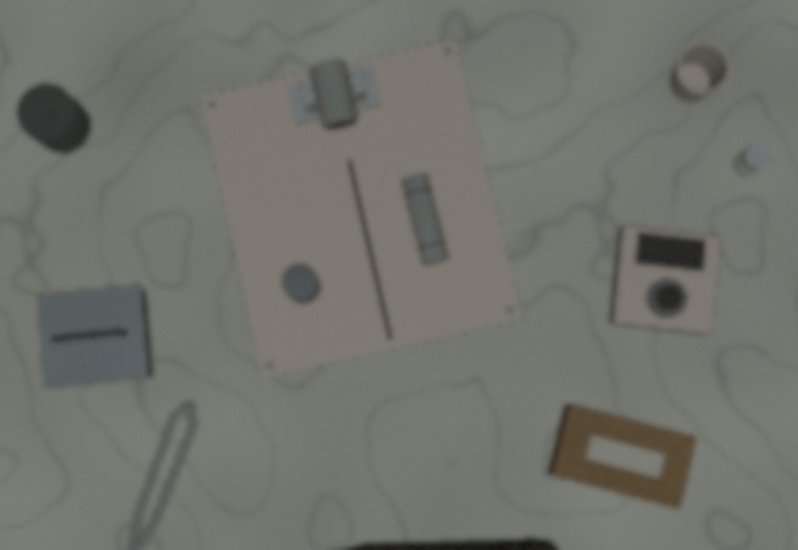

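The scene view shows the tube at about (395,335) of the enlarged picture, between the line and the console, with the pig on the far side. The key is at (236,377). In the top crop the line runs (350,158)→(390,340), the tube (417,177)→(433,262), and the key is at (665,297).

```bash
cat > m.py <<'E'
from h import *
from scipy.optimize import minimize
np.set_printoptions(precision=1,suppress=True)
def line(c,z=6,A=None,B=None):
    # darkest sub-pixel column across the line between rough world ends A,B
    A=np.array(A,float);B=np.array(B,float);d=(B-A)/np.linalg.norm(B-A);n=np.array([-d[1],d[0],0])
    g=cv2.cvtColor(c['img'],cv2.COLOR_RGB2GRAY).astype(np.float32)
    s=np.linspace(0,np.linalg.norm(B-A),60);t=np.arange(-12,12.1,.5)
    X=A+s[:,None,None]*d+t[None,:,None]*n
    uv=proj(c,X).reshape(len(s),len(t),2).astype(np.float32)
    v=cv2.remap(g,uv[...,0],uv[...,1],cv2.INTER_CUBIC)
    w=np.clip(np.median(v,1,keepdims=True)-5-v,0,None);ok=w.sum(1)>5
    off=(w*t).sum(1)[ok]/w.sum(1)[ok]
    p=np.polyfit(s[ok],off,1);L=s[-1]
    return A+n*p[1],B+n*np.polyval(p,L),np.std(off-np.polyval(p,s[ok]))
def hull(c,p,L=100,R=16,z=22):
    a=np.linspace(0,2*np.pi,24);d=np.array([np.cos(p[2]),np.sin(p[2]),0]);n=np.array([-d[1],d[0],0])
    X=[np.array([p[0],p[1],z])+e*d*L/2+R*(np.cos(t)*n+np.sin(t)*np.array([0,0,1])) for e in(-1,1) for t in a]
    return cv2.convexHull(proj(c,X).astype(np.float32)).reshape(-1,2)
def fit(c,mask,p0):
    S=8;ys,xs=np.nonzero(mask);x0,y0=xs.min()-8,ys.min()-8;w,h=xs.max()-x0+9,ys.max()-y0+9
    m=mask[y0:y0+h,x0:x0+w].astype(np.float32)
    def cost(p):
        im=np.zeros((h*S,w*S),np.uint8)
        cv2.fillPoly(im,[np.round((hull(c,p)-[x0,y0]+.5)*S*16-8).astype(np.int32)],255,shift=4)
        return np.abs(cv2.resize(im,(w,h),interpolation=cv2.INTER_AREA)/255.-m).sum()
    r=minimize(cost,p0,method='Nelder-Mead',options=dict(initial_simplex=np.array(p0)+np.array([[0,0,0],[4,0,0],[0,4,0],[0,0,.06]])))
    return r.x,r.fun,m.sum()
E
cat > a.py <<'E'
from m import *
C={n:manip.camera(n) for n in('top','scene')}
f=lambda x,y:((x+.5)/2.75-.5+130,(y+.5)/2.75-.5+120)
A,B=toplane(C['top'],[f(390,340),f(350,158)],6);print('line rough',A,B,np.linalg.norm(A-B))
for n in C:
    a,b,r=line(C[n],6,A,B);print(n,'line',a,b,r,np.degrees(np.arctan2(*(b-a)[1::-1])))
p=toplane(C['top'],[f(425,220)],22)[0]
for n in C:
    M=manip.silhouettes('tube',C[n])
    if M: print(n,'tube',M[0]['conf'],fit(C[n],M[0]['pixels'],[p[0],p[1],np.arctan2(*(B-A)[1::-1])]))
print('key top',toplane(C['top'],[f(665,297)],62),'scene',toplane(C['scene'],[(236/1.4,374/1.4)],62))
for n in C:
    r=manip.silhouettes('key_top',C[n])
    for q in r[:2]: print(n,q['conf'],q['rect'])
E
python3 a.py
```

```text
line rough [437.6   3.6   6. ] [645.2  44.5   6. ] 211.5811413494724
top line [437.7   3.3   6. ] [644.9  46.2   6. ] 0.17498263480423756 11.703349651549722
scene line [438.4  -0.2   6. ] [645.6  42.4   6. ] 0.14373986516664586 11.615085008161888
scene tube 0.95 (array([570.9, -41.8,   0.2]), np.float64(34.431372549019606), np.float32(546.0))
key top [[ 474.6 -294.4   62. ]] scene [[ 479.4 -302.    62. ]]
top 0.56 [368.8, 222.3, 10.0, 13.3]
scene 0.6 [162.9, 263.7, 10.7, 9.4]
```

Emit:
send_rows(series=[[[0,0,0,0,-7.8],[0,0,0,0,-15.6],[0,0,0,0,-23.4],[0,0,0,0,-31.2],[0,0,0,0,-39],[0,0,0,0,-46.8],[0,0,0,0,-54.6],[0,0,0,0,-62.4],[0,0,0,0,-70.2],[0,0,0,0,-78]]], newtons=20)

```text
clock: 2.4
eef_pos: [220.6, -503.8, 213.4]
eef_rot: [3.142, -0.0, 1.78]
wrist_force: [-0.4, 0.1, 0.4]
finger_gap: 17.5
```

```bash
cat > b.py <<'E'
from m import *
import sys,pickle
A=np.array([438,1.5,6.]);B=np.array([645.2,44.3,6.])
def meas(p0,cams=('top','scene')):
    for n in cams:
        c=manip.camera(n);pickle.dump(c,open('c_%s.pkl'%n,'wb'))
        a,b,r=line(c,6,A,B);d=(b-a)/np.linalg.norm(b-a);o=a+110*d;nn=np.array([-d[1],d[0],0])
        M=manip.silhouettes('tube',c)
        print(n,'line yaw %.2f'%np.degrees(np.arctan2(d[1],d[0])),'O',o,'res %.2f'%r,[(round(m['conf'],2),m['rect']) for m in M[:2]])
        if M:
            p,f,k=fit(c,M[0]['pixels'],p0);v=np.array([p[0],p[1],0])-o
            print('   tube',p,'yaw-rel %.2f'%np.degrees(p[2]-np.arctan2(d[1],d[0])),'x %.1f y %.1f'%(v@d,v@nn),'cost %.0f/%.0f'%(f,k))
    s=manip.read_state();print('t %.2f'%s['clock'],'pos',s['eef_pos'],'rot',s['eef_rot'].round(4),'F',s['wrist_force'],'gap %.0f'%s['finger_gap'],'q6 %.2f'%s['joints'][5])
if __name__=='__main__': meas([float(sys.argv[1]),float(sys.argv[2]),.2])
E
python3 b.py 570.9 -41.8
python3 - <<'E'
import pickle,cv2,numpy as np
from m import *
ims=[]
for n,(x,y,w,h) in (('top',(255,165,60,70)),('scene',(250,205,70,70))):
    c=pickle.load(open('c_%s.pkl'%n,'rb'));i=cv2.resize(c['img'][y:y+h,x:x+w,::-1],(400,400*h//w),interpolation=cv2.INTER_CUBIC)
    s=400/w
    H=hull(c,[570.9,-41.8,.2])
    cv2.polylines(i,[np.int32((H-[x,y]+.5)*s)],True,(0,0,255),1)
    ims.append(i[:400])
cv2.imwrite('pics/z1.png',np.hstack(ims))
E
```

```text
top line yaw 11.71 O [545.3  25.6   6. ] res 0.16 [(0.79, [274.0, 180.7, 18.7, 34.4]), (0.52, [374.5, 137.5, 25.4, 21.4])]
   tube [571.6 -39.1   0.2] yaw-rel 0.09 x 12.5 y -68.7 cost 46/319
scene line yaw 11.63 O [546.1  22.    6. ] res 0.13 [(0.59, [262.4, 225.1, 38.8, 31.3])]
   tube [570.8 -41.5   0.2] yaw-rel 0.93 x 11.4 y -67.1 cost 33/526
t 2.60 pos [ 220.6 -503.8  213.4] rot [-3.1 -0.   1.8] F [0.7 0.1 0. ] gap 2 q6 -1.42
```

View pics/z1.png

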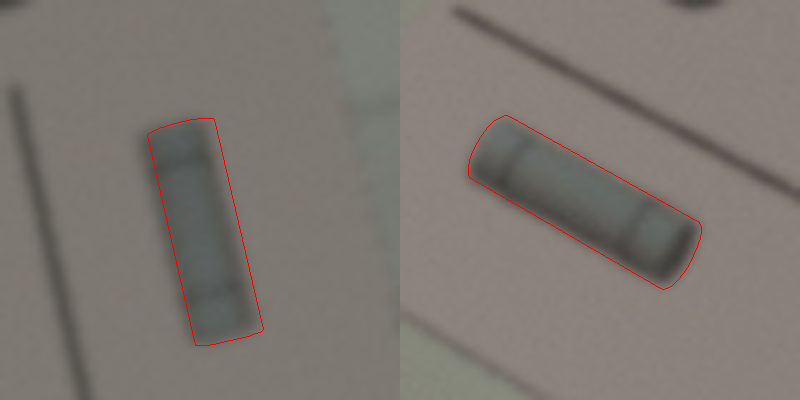

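The overlay shows the fitted tube outline matching in the scene picture. In the top picture it sits about 1 px off, within the calibration error. The tube is about 12 mm too far along the line and 68 mm across from it. I'll nudge its end first, then roll it.

Emit:
send_rows(series=[[[0,15,20,0,0.3],[0,42,56,0,0.3],[0,68,92,0,0.3],[0,95,128,0,0.3],[0,122,164,0,0.3],[0,149,200,0,0.3],[0,176,236,0,0.3],[0,203,272,0,0.3],[0,230,308,0,0.3],[0,257,344,0,0.3]]])

```text
clock: 3.6
eef_pos: [506.7, -181.0, 213.6]
eef_rot: [3.141, 0.0, 1.765]
wrist_force: [-0.5, -1.2, 0.1]
finger_gap: 0.3
```

Emit:
send_rows(series=[[[0,27,37,0,0],[0,54,74,0,0],[0,81,111,0,0],[0,108,147,0,0],[0,123,170,0,0],[0,123,170,0,0]]])

```text
clock: 4.2
eef_pos: [649.4, -25.8, 212.5]
eef_rot: [-3.141, -0.001, 1.768]
wrist_force: [-0.9, -0.8, 0.1]
finger_gap: 0.6
```

Emit:
send_rows(series=[[[0,1,0,45,-0.4],[0,1.5,0,90,-0.4],[0,1.5,0,135,-0.4],[0,1.5,0,165,-0.4],[0,1.5,0,180,-0.4],[0,1.5,0,190,-0.4],[0,1.5,0,190,-0.4]]])

```text
clock: 4.9
eef_pos: [647.8, -27.4, 23.4]
eef_rot: [-3.141, -0.0, 1.775]
wrist_force: [0.3, -0.0, -0.6]
finger_gap: 0.7
```

```bash
python3 - <<'E'
from h import *
c=manip.camera('scene');i=c['img'][180:290,220:370,::-1]
cv2.imwrite('pics/s2.png',cv2.resize(i,None,fx=4,fy=4,interpolation=cv2.INTER_CUBIC))
s=manip.read_state();print(s['eef_pos'],s['wrist_force'])
E
```

```text
[648.29512568 -27.32108025  24.47788309] [-0.65230726 -0.53883396  0.95506657]
```

View pics/s2.png

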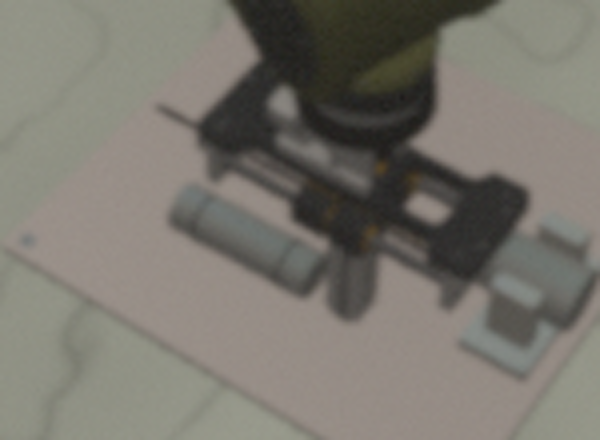

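The finger stands just off the tube's detector-side end, in line with its axis. I'll push slowly.

Emit:
send_rows(series=[[[0,0,-4,0,0],[0,0,-8,0,0],[0,0,-11,0,0],[0,0,-13,0,0],[0,0,-15,0,0],[0,0,-17,0,0],[0,0,-19,0,0],[0,0,-21,0,0],[0,0,-23,0,0],[0,0,-24,0,0]]])

```text
clock: 5.95
eef_pos: [624.2, -32.0, 23.5]
eef_rot: [3.141, 0.0, 1.776]
wrist_force: [1.3, 1.1, -0.0]
finger_gap: 0.6
```

```bash
python3 b.py 565 -41
```

```text
top line yaw 11.96 O [547.5  15.2   6. ] res 0.37 []
scene line yaw 12.07 O [544.2  31.2   6. ] res 2.69 [(0.83, [262.0, 221.6, 30.1, 31.6])]
   tube [555.6 -43.9   0.2] yaw-rel -1.53 x -4.5 y -75.8 cost 108/435
t 6.15 pos [624.1 -32.   23.3] rot [-3.1 -0.   1.8] F [ 1.  -0.   0.5] gap 0 q6 -0.31
```

Emit:
send_rows(series=[[[0,0,-1,0,0],[0,0,-2,0,0],[0,0,-3,0,0],[0,0,-3,0,0],[0,0,3,0,0],[0,0,12,0,0],[0,0,25,-20,0],[0,0,30,-60,0],[0.5,30,30,-110,0],[0.5,75,30,-150,0]]])

```text
clock: 7.15
eef_pos: [641.9, 34.4, 163.2]
eef_rot: [3.14, 0.0, 1.774]
wrist_force: [0.1, 0.8, 0.3]
finger_gap: 13.1
```

Emit:
send_rows(series=[[[0.5,45,0,0,0],[0.5,85,0,0,0],[0.5,100,0,0,0]]])

```text
clock: 7.45
eef_pos: [620.3, 136.0, 161.2]
eef_rot: [3.141, -0.0, 1.779]
wrist_force: [0.2, 0.3, -0.4]
finger_gap: 37.3
```

```bash
python3 b.py 560 -43; python3 - <<'E'
import pickle
from h import *
c=pickle.load(open('c_scene.pkl','rb'));i=c['img'][160:310,200:400,::-1]
cv2.imwrite('pics/s3.png',cv2.resize(i,None,fx=4,fy=4,interpolation=cv2.INTER_CUBIC))
E
```

```text
top line yaw 11.72 O [545.3  25.6   6. ] res 0.18 [(0.92, [274.6, 186.5, 17.8, 35.7])]
   tube [559.3 -41.2   0.2] yaw-rel 0.65 x 0.1 y -68.3 cost 29/330
scene line yaw 11.63 O [546.1  22.    6. ] res 0.11 [(0.62, [259.1, 224.1, 38.7, 29.9])]
   tube [559.7 -43.2   0.2] yaw-rel 0.66 x 0.2 y -66.6 cost 40/514
t 7.65 pos [621.2 131.7 160.7] rot [-3.1  0.   1.8] F [0.2 0.1 0.3] gap 46 q6 -0.05
```

View pics/s3.png

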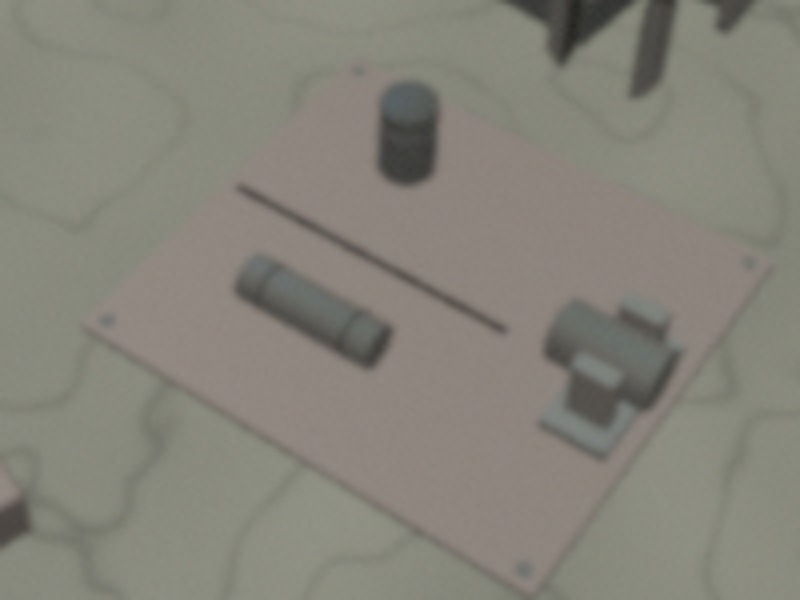

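The nudge worked: both cameras put the tube at x ≈ 0, y ≈ -67.5 and yaw +0.65°. The scene view shows the tube lying parallel to the line and the pig untouched. Next I'll go over the tube for the rolling strokes.

Emit:
send_rows(series=[[[0.5,-36,-21,0,0],[0.5,-75,-44,0,0],[0.5,-114,-67,0,0],[0.5,-150,-88,20,0],[0.5,-163,-96,60,0],[0.5,-163,-96,92,0],[0.5,-163,-96,105,0],[0.5,-163,-96,105,0],[0.5,-163,-96,105,0]]])

```text
clock: 8.55
eef_pos: [560.8, -46.9, 57.1]
eef_rot: [3.14, 0.001, 1.776]
wrist_force: [0.3, -0.1, -0.1]
finger_gap: 47.2
```

```bash
python3 - <<'E'
from h import *
for k in range(4): manip.camera('scene'); s=manip.read_state();print(s['clock'],s['eef_pos'].round(2),s['eef_rot'].round(4),s['wrist_force'].round(1))
E
```

```text
8.6 [560.93 -46.72  57.49] [3.1395e+00 8.0000e-04 1.7760e+00] [-0.1 -0.5  0.1]
8.65 [560.93 -46.56  57.52] [3.1392e+00 9.0000e-04 1.7762e+00] [-1.4 -0.2 -1.1]
8.7 [560.77 -46.49  57.37] [3.1394e+00 9.0000e-04 1.7764e+00] [ 0.5 -0.6  0.5]
8.75 [560.6  -46.44  57.13] [3.1397e+00 7.0000e-04 1.7763e+00] [ 0.1 -0.  -0.6]
```

Emit:
send_rows(series=[[[0.5,-1,0,8,0],[0.5,-1,0,10.5,0],[0.5,-1,0,11.5,0],[0.5,-1,0,12,0],[0.5,-1,0,12,0]]])

```text
clock: 9.25
eef_pos: [560.6, -47.9, 45.6]
eef_rot: [3.14, 0.001, 1.776]
wrist_force: [-7.8, -2.3, 22.5]
finger_gap: 47.1
```

Emit:
send_rows(series=[[[0.5,0.5,0,-0.3,0],[0.5,2,0,-0.4,0],[0.5,5,0,-0.4,0],[0.5,8,0,-0.4,0],[0.5,11,0,-0.4,0],[0.5,14,0,-0.4,0],[0.5,17,0,-0.4,0],[0.5,19.5,0,-0.4,0],[0.5,21,0,-0.4,0],[0.5,21,0,-0.4,0]]])

```text
clock: 10.25
eef_pos: [556.3, -27.1, 45.7]
eef_rot: [3.141, 0.001, 1.776]
wrist_force: [-7.2, -1.5, 19.8]
finger_gap: 47.0
```

Emit:
send_rows(series=[[[0.5,0,0,-3,0],[0.5,0,0,-6,0],[0.5,-6,0,-6,0],[0.5,-10,0,-5,0],[0.5,-10,0,-1.5,0],[0.5,-10,0,-0.3,0],[0.5,-10,0,-0.3,0]]])

```text
clock: 10.95
eef_pos: [558.3, -37.3, 45.7]
eef_rot: [3.141, 0.001, 1.776]
wrist_force: [-5.5, -1.8, 18.2]
finger_gap: 46.8
```

Emit:
send_rows(series=[[[0.5,1,0,0,0],[0.5,3,0,0,0],[0.5,6,0,0,0],[0.5,9,0,0,0],[0.5,12,0,0,0],[0.5,15,0,0,0],[0.5,18,0,0,0],[0.5,20,0,0,0],[0.5,21,0,0,0],[0.5,21,0,0,0]]])

```text
clock: 11.95
eef_pos: [554.0, -16.4, 45.8]
eef_rot: [3.141, 0.001, 1.776]
wrist_force: [-6.9, -1.6, 19.1]
finger_gap: 46.8
```

Emit:
send_rows(series=[[[0.5,0,0,-4,0],[0.5,0,0,-20,0],[0.5,15,0,-60,0],[0.5,50,0,-100,0],[0.5,98,0,-100,0],[0.5,135,0,-100,0],[0.5,150,0,-100,0]]])

```text
clock: 12.65
eef_pos: [522.3, 133.2, 144.5]
eef_rot: [-3.142, -0.0, 1.778]
wrist_force: [0.4, -0.4, 0.7]
finger_gap: 47.0
```

```bash
python3 b.py 555 -22
```

```text
top line yaw 11.71 O [545.3  25.6   6. ] res 0.17 [(0.72, [271.1, 187.9, 13.4, 32.4]), (0.28, [239.8, 218.8, 9.0, 10.9])]
   tube [553.6 -19.9   0.2] yaw-rel 1.29 x -1.2 y -46.2 cost 46/304
scene line yaw 11.63 O [546.1  22.    6. ] res 0.13 [(0.76, [264.2, 218.0, 38.3, 30.1])]
   tube [556.4 -21.8   0.2] yaw-rel 0.17 x 1.2 y -44.9 cost 67/464
t 12.85 pos [523.2 129.9 144.2] rot [-3.1  0.   1.8] F [-0.5 -0.5 -0.7] gap 47 q6 -0.03
```

Rolling works: the tube moved about 22 mm over two strokes and kept x ≈ 0. Three more strokes follow.

Emit:
send_rows(series=[[[0.5,-40,0,0,0],[0.5,-85,0,0,0],[0.5,-125,0,10,0],[0.5,-155,0,50,0],[0.5,-160,0,85,0],[0.5,-160,0,95,0],[0.5,-160,0,98.5,0],[0.5,-160,0,99.8,0],[0.5,-160,0,99.8,0]]])

```text
clock: 13.75
eef_pos: [556.1, -26.4, 46.2]
eef_rot: [3.141, 0.001, 1.776]
wrist_force: [-1.5, -0.2, 1.7]
finger_gap: 46.6
```

Emit:
send_rows(series=[[[0.5,1,0,0,0],[0.5,3,0,0,0],[0.5,6,0,0,0],[0.5,9,0,0,0],[0.5,12,0,0,0],[0.5,15,0,0,0],[0.5,18,0,0,0],[0.5,21,0,0,0],[0.5,22,0,0,0],[0.5,22,0,0,0]]])

```text
clock: 14.75
eef_pos: [551.6, -4.3, 46.0]
eef_rot: [3.14, 0.0, 1.776]
wrist_force: [-3.4, -0.2, 7.7]
finger_gap: 47.1
```

Emit:
send_rows(series=[[[0.5,0,0,-3,0],[0.5,0,0,-6,0],[0.5,-6,0,-6,0],[0.5,-11,0,-5,0],[0.5,-11,0,-1.5,0],[0.5,-11,0,0,0],[0.5,-11,0,0,0]]])

```text
clock: 15.45
eef_pos: [553.8, -15.7, 45.7]
eef_rot: [3.141, 0.001, 1.776]
wrist_force: [-5.0, -1.5, 15.1]
finger_gap: 47.4
```

Emit:
send_rows(series=[[[0.5,1,0,0,0],[0.5,3,0,0,0],[0.5,6,0,0,0],[0.5,9,0,0,0],[0.5,12,0,0,0],[0.5,15,0,0,0],[0.5,18,0,0,0],[0.5,21,0,0,0],[0.5,22,0,0,0],[0.5,22,0,0,0]]])

```text
clock: 16.45
eef_pos: [549.2, 6.3, 45.8]
eef_rot: [3.141, 0.0, 1.776]
wrist_force: [-5.8, -1.2, 17.3]
finger_gap: 47.1
```

Emit:
send_rows(series=[[[0.5,0,0,-3,0],[0.5,0,0,-6,0],[0.5,-6,0,-6,0],[0.5,-11,0,-5,0],[0.5,-11,0,-1.5,0],[0.5,-11,0,0,0],[0.5,-11,0,0,0]]])

```text
clock: 17.15
eef_pos: [551.5, -4.9, 45.6]
eef_rot: [3.141, 0.001, 1.776]
wrist_force: [-5.4, -2.3, 14.8]
finger_gap: 47.3
```

Emit:
send_rows(series=[[[0.5,1,0,0,0],[0.5,3,0,0,0],[0.5,6,0,0,0],[0.5,9,0,0,0],[0.5,12,0,0,0],[0.5,15,0,0,0],[0.5,18,0,0,0],[0.5,21,0,0,0],[0.5,22,0,0,0],[0.5,22,0,0,0]]])

```text
clock: 18.15
eef_pos: [547.0, 17.0, 45.8]
eef_rot: [3.141, 0.0, 1.776]
wrist_force: [-6.5, -1.0, 16.8]
finger_gap: 47.1
```

Emit:
send_rows(series=[[[0.5,0,0,-4,0],[0.5,0,0,-20,0],[0.5,15,0,-60,0],[0.5,50,0,-100,0],[0.5,98,0,-100,0],[0.5,135,0,-100,0],[0.5,150,0,-100,0]]])

```text
clock: 18.85
eef_pos: [515.3, 166.5, 144.7]
eef_rot: [-3.142, -0.0, 1.778]
wrist_force: [0.1, -0.4, -0.2]
finger_gap: 47.4
```

```bash
cat > g.py <<'E'
from h import *
import pickle,sys
ims=[]
for n,(x,y,w,h) in (('top',(200,125,130,130)),('scene',(240,180,130,130))):
    c=pickle.load(open('c_%s.pkl'%n,'rb'));ims.append(cv2.resize(c['img'][y:y+h,x:x+w,::-1],(400,400),interpolation=cv2.INTER_CUBIC))
cv2.imwrite('pics/'+sys.argv[1],np.hstack(ims))
E
python3 b.py 548 11; python3 g.py z4.png
```

```text
top line yaw 11.72 O [545.3  25.6   6. ] res 0.35 [(0.58, [259.0, 189.9, 14.4, 35.7]), (0.51, [329.3, 265.1, 50.7, 40.6])]
   tube [547.4  14.7   0.2] yaw-rel 0.87 x -0.2 y -11.2 cost 62/289
scene line yaw 11.84 O [546.8  18.5   6. ] res 3.80 [(0.84, [273.0, 210.5, 37.3, 24.9])]
   tube [548.3  12.1   0.2] yaw-rel 0.02 x 0.1 y -6.5 cost 41/480
t 19.05 pos [516.3 163.1 144.3] rot [-3.1  0.   1.8] F [ 0.4 -1.   0.2] gap 47 q6 0.03
```

View pics/z4.png

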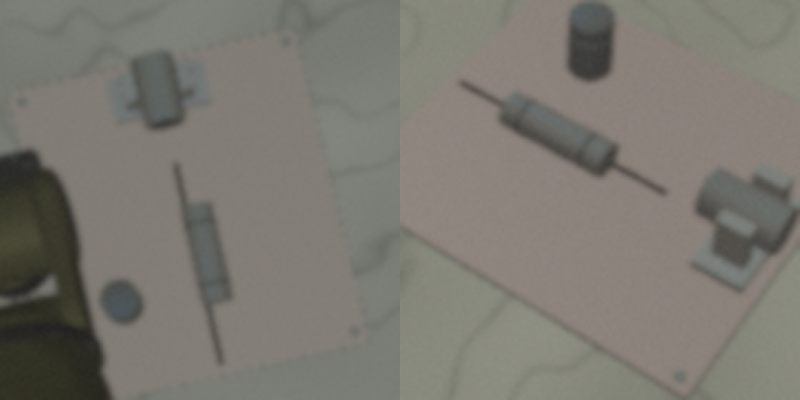

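The two pictures show the tube parallel to the line and about 10 mm short of it on the console side. One more stroke.

Emit:
send_rows(series=[[[0.5,-40,0,0,0],[0.5,-85,0,0,0],[0.5,-125,0,10,0],[0.5,-155,0,50,0],[0.5,-159,0,85,0],[0.5,-159,0,95,0],[0.5,-159,0,98.5,0],[0.5,-159,0,99.8,0],[0.5,-159,0,99.8,0]]])

```text
clock: 19.95
eef_pos: [549.1, 8.1, 46.3]
eef_rot: [3.14, 0.0, 1.776]
wrist_force: [-0.0, -0.5, 0.7]
finger_gap: 47.3
```

Emit:
send_rows(series=[[[0.5,1,0,0,0],[0.5,3,0,0,0],[0.5,6,0,0,0],[0.5,9,0,0,0],[0.5,12,0,0,0],[0.5,15,0,0,0],[0.5,17.5,0,0,0],[0.5,19.5,0,0,0],[0.5,20,0,0,0],[0.5,20,0,0,0]]])

```text
clock: 20.95
eef_pos: [545.0, 28.2, 46.0]
eef_rot: [3.14, 0.0, 1.776]
wrist_force: [-2.1, 0.2, 8.3]
finger_gap: 47.1
```

Emit:
send_rows(series=[[[0.5,0,0,-4,0],[0.5,0,0,-20,0],[0.5,-15,0,-60,0],[0.5,-50,0,-100,0],[0.5,-98,0,-105,0],[0.5,-135,0,-105,0],[0.5,-150,0,-105,0]]])

```text
clock: 21.65
eef_pos: [575.2, -121.7, 150.5]
eef_rot: [3.141, 0.001, 1.774]
wrist_force: [0.2, -0.3, 0.5]
finger_gap: 46.9
```

```bash
python3 b.py 545 24; python3 g.py z5.png
```

```text
top line yaw 11.90 O [546.2  21.3   6. ] res 5.08 [(0.7, [253.9, 188.8, 17.4, 34.8])]
   tube [546.   26.3   0.2] yaw-rel -0.70 x 0.8 y 4.9 cost 33/328
scene line yaw 10.16 O [545.8  23.4   6. ] res 5.65 [(0.62, [282.3, 210.3, 29.5, 23.2])]
   tube [546.   21.8   0.1] yaw-rel -1.61 x -0.0 y -1.7 cost 185/322
t 21.85 pos [ 574.7 -117.9  149.6] rot [-3.1 -0.   1.8] F [ 0.3  0.1 -0.4] gap 47 q6 -0.47
```

View pics/z5.png

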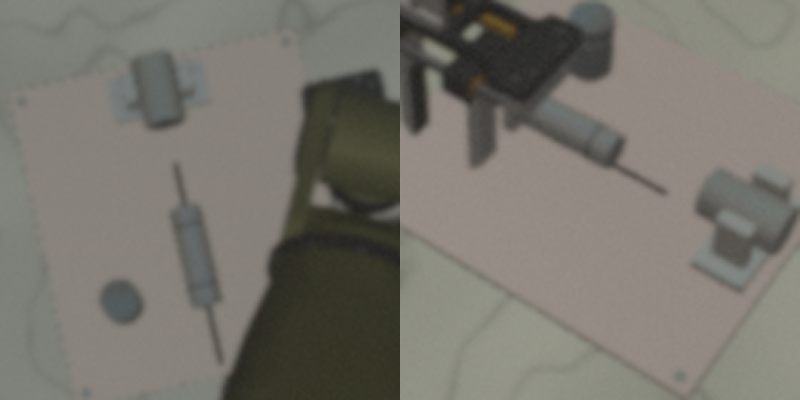

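```bash
python3 - <<'E'
from h import *
import pickle
D=pickle.load(open('d0.pkl','rb'))
for n,(u,v) in (('top',(371.8,227.7)),('scene',(168.3,267.3))):
    c=D[n];g=cv2.cvtColor(c['img'],cv2.COLOR_RGB2GRAY).astype(np.float32);
    # collar+key rectified on z=62 plane, 0.5 mm/px, about the rough centre
    o=toplane(c,[(u,v)],62)[0];t=np.arange(-35,35.1,.5);X,Y=np.meshgrid(t,t)
    uv=proj(c,np.stack([o[0]+X,o[1]+Y,0*X+62],-1)).astype(np.float32).reshape(*X.shape,2)
    r=cv2.remap(g,uv[...,0],uv[...,1],cv2.INTER_CUBIC)
    thr=(r.min()+np.median(r[np.hypot(X,Y)<22]))/2
    m=(r<thr)&(np.hypot(X,Y)<19);print(n,o.round(1),'dark centre',(o[0]+X[m].mean()).round(1),(o[1]+Y[m].mean()).round(1),'diam',(2*np.sqrt(m.sum()*.25/np.pi)).round(1))
    cv2.imwrite('pics/k_%s.png'%n,cv2.resize(cv2.normalize(r,None,0,255,cv2.NORM_MINMAX)[::-1].astype(np.uint8),(400,400)))
a=[cv2.imread('pics/k_%s.png'%n) for n in('top','scene')];cv2.imwrite('pics/k.png',np.hstack(a))
E
```

```text
top [ 474.5 -295.3   62. ] dark centre 474.5 -298.0 diam 24.6
scene [ 479.3 -302.7   62. ] dark centre 478.9 -304.0 diam 25.9
```

View pics/k.png

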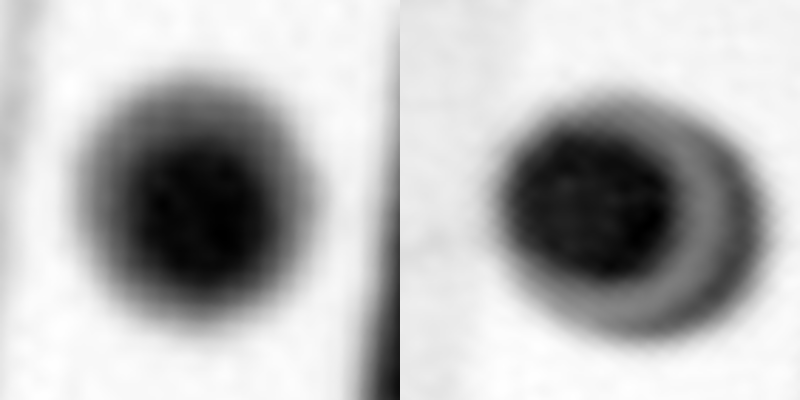

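Emit:
send_rows(series=[[[0,-20,-17,0,0],[0,-50,-42,0,0],[0,-82,-69,0,0],[0,-114,-96,0,0],[0,-142,-120,0,0],[0,-157,-132,0,0],[0,-159,-134,0,0]]])

```text
clock: 22.55
eef_pos: [475.7, -302.0, 150.0]
eef_rot: [-3.141, -0.0, 1.775]
wrist_force: [0.8, 0.1, -0.8]
finger_gap: 0.8
```

```bash
python3 b.py 545 24; python3 g.py z6.png
```

```text
top line yaw 11.66 O [546.1  22.    6. ] res 4.81 [(0.7, [254.9, 190.4, 16.4, 32.3])]
   tube [546.4  25.5   0.2] yaw-rel -0.59 x 1.1 y 3.4 cost 34/328
scene line yaw 11.59 O [546.1  21.7   6. ] res 0.74 [(0.77, [277.0, 207.0, 37.4, 27.2])]
   tube [545.8  23.2   0.2] yaw-rel -0.95 x -0.0 y 1.5 cost 62/449
t 22.75 pos [ 476.9 -300.4  150. ] rot [ 3.1 -0.   1.8] F [-0.6  0.4  0.2] gap 0 q6 -0.83
```

View pics/z6.png

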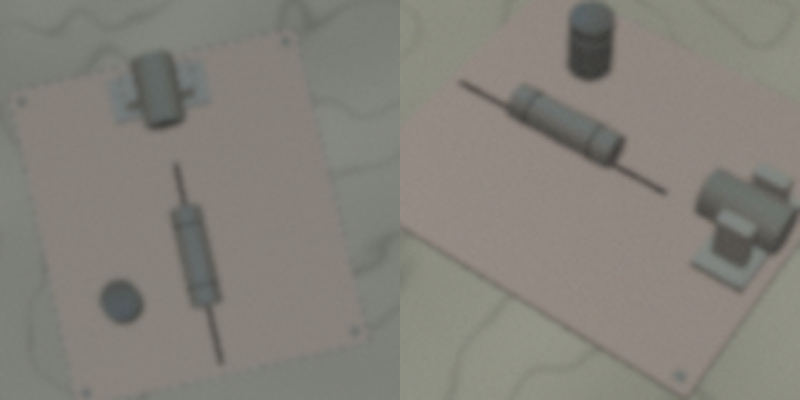

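The tube is centred: y ≈ -0.3 (top) and +1.2 mm (scene), x ≈ 0–1 mm, yaw about -0.7°, with the line visible out of both ends. Now the key.

Emit:
send_rows(series=[[[0,0,0,30,0],[0,0,0,60,0],[0,0,0,72,0],[0,0,0,78,0],[0,0,0,81,0],[0,0,0,83,0],[0,0,0,84.5,0],[0,0,0,85.5,0],[0,0,0,85.5,0],[0,0,0,85.5,0]]])

```text
clock: 23.75
eef_pos: [476.6, -302.2, 65.0]
eef_rot: [3.141, 0.001, 1.776]
wrist_force: [2.6, 0.7, 3.6]
finger_gap: 0.7
```

Emit:
send_rows(series=[[[0,0,0,0.5,0],[0,0,0,1,0],[0,0,0,1.3,0],[0,0,0,1.3,0]]])

```text
clock: 24.15
eef_pos: [476.5, -302.2, 64.1]
eef_rot: [3.141, 0.001, 1.776]
wrist_force: [1.4, 2.5, 12.2]
finger_gap: 0.2
```

Emit:
send_rows(series=[[[0,0,0,0.4,0],[0,0,0,0.4,0],[0,0,0,0.4,0]]])

```text
clock: 24.45
eef_pos: [476.6, -302.2, 64.0]
eef_rot: [3.141, 0.001, 1.776]
wrist_force: [-2.0, 3.4, 15.6]
finger_gap: 0.7
```

Emit:
send_rows(series=[[[0,0,0,-3,0],[0,0,0,-8,0],[0,0,0,-20,0],[0,0,0,-50,0],[0,0,0,-90,0],[0,-30,0,-120,0],[0,-60,0,-120,0],[0,-60,0,-120,0]]])

```text
clock: 25.25
eef_pos: [488.2, -363.2, 183.8]
eef_rot: [3.141, 0.001, 1.774]
wrist_force: [0.1, 0.5, -0.2]
finger_gap: 0.4
```

```bash
python3 b.py 545 24; python3 - <<'E'
from h import *
import pickle
D=pickle.load(open('d0.pkl','rb'));c=pickle.load(open('c_scene.pkl','rb'))
a=[cv2.resize(x['img'][100:400,100:450,::-1],(400,343),interpolation=cv2.INTER_CUBIC) for x in(D['scene'],c)]
cv2.imwrite('pics/end.png',np.hstack(a))
E
```

```text
top line yaw 11.57 O [546.2  21.7   6. ] res 5.02 [(0.68, [254.7, 189.6, 19.5, 35.0])]
   tube [544.8  25.4   0.2] yaw-rel -0.36 x -0.6 y 3.9 cost 25/362
scene line yaw 11.75 O [546.1  21.9   6. ] res 1.83 [(0.58, [275.1, 204.0, 37.0, 30.2])]
   tube [545.1  23.3   0.2] yaw-rel -1.34 x -0.7 y 1.6 cost 32/515
t 25.45 pos [ 488.1 -359.9  182.5] rot [-3.1 -0.   1.8] F [-0.4 -0.1 -0.3] gap 0 q6 -0.90
```

View pics/end.png

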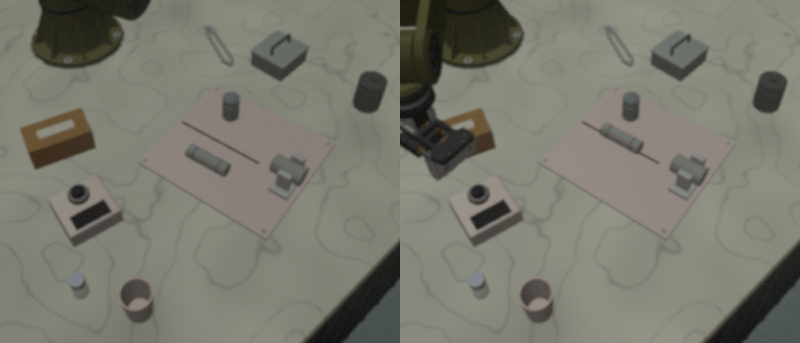

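The before-and-after view shows the tube on the line, and the pig, pot, vial, cup, tongs, carton and carrier in their old places. The key is up and the arm is clear, so I'm handing in.

```bash
python3 -c "
from cell import manip
print(manip.sign_off())"
```

```text
the job is handed in; nothing more can be done
None
```

The tube now lies free on the black line in front of the detector. I pressed the round key fully down and released it only after that, then handed the job in at about 25.5 s of the 51 s allowed.

- **Tube:** it started about 12 mm too far along the line, so I first nudged its end with the closed fingertips. I then rolled it across in six strokes of the fingertips on its top.
- **Key:** I pressed until it stopped, 6 mm below its top. The force there rose to 12–16 N, well above the 4 N it needs.
- **Last checks:** I measured against the line as seen before the tube covered it.
  - **Position:** the tube is within about 1.3 mm across and 1 mm along the line.
  - **Angle:** it is about 1° or less from parallel.
  - **Surroundings:** in the before-and-after scene pictures everything else looks unmoved, and the key is up.
- **Disagreements:** the two cameras differ by about 1.5 mm across and about 4 mm on where the line lies in the world. After the last stroke the script's own line fit failed because the tube covers the line, so I set its readings aside (top camera 3.4–4.9 mm off centre).

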